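Pry the spring clip off a food processor spindle and take off the drive hub

ROBOT

A 6-joint arm with a two-finger parallel gripper is mounted at the origin on a cart in front of the work surface, level with it; the furniture and walls round the work are solid. World frame = base frame: x ahead of the robot, y to its left, z up, the work surface at z = 0. Lengths are in m, angles in degrees, forces in N, time in s.
With the tool pointing down it reaches from about 0.25 to 0.725 m from the base axis. Payload 4 kg.
Tool frame: the origin (TCP) lies where the fingers leave the gripper's body, on its centre line; the fingertips stand 73 mm ahead of it and the grasp point (between the pads) lies 54 mm ahead of it; z points along the fingers, x is the direction in which the jaws open and shut, and the axes are right-handed (so a half turn about z gives the same grasp; the last joint's range is limited). The gripper opens to 85 mm and grips with 20 to 120 N. Pads are 22 mm wide; open, the fingers measure 114 mm over their backs; the gripper's body (76 mm by 85 mm) begins 54 mm behind the grasp point. The pads swing forward as they close: fully open they stand 13 mm farther back than shut.
Start: joints at [-69.614, 13.785, 0.286, 76.501, 0, 90], TCP at [0.174, -0.469, 0.304] pointing down, gripper open.
Joint ranges: [-155.79, 155.79], [-60.16, 107.12], [-62.33, 73.08], [-114, 123.19], [-81.49, 82.49], [-180, 180]. Speed limits (degrees/s): [159.86, 159.86, 180, 180, 180, 180].

INTERFACE

Orientations are given as [roll, pitch, yaw] about the fixed x, y, z axes, in that order (R = Rz(yaw) Ry(pitch) Rx(roll)).
In Python, from bench import robot, imaging, workorder, search_frame gives the robot as it stands.
- The arm moves only by the shell command python3 -m inch 'ROWS' [FORCE]. ROWS is JSON, a list of rows, each a list of 3 entries, a list of its own where there are three numbers: the shift along the tool's x, y, z in m, then the turn about the tool's z in rad, then the finger opening in m, from 0 to 0.0854. In form: [[[x, y, z], twist, gripper], ...]. A call has 1 to 8 rows; each row shifts and turns the commanded pose from where the row before left it, along the tool's axes as they then stand; what a row does not reach is not made up. A row lasts 1/8 s, in which the tool goes at most 62.5 mm and 10.7 degrees, less where a joint would pass 70% of its speed; a pose out of reach is approached as far as the arm can. A call with a gripper value outside its range is refused whole. The fingers move at their own pace and stop on an object; FORCE is the grip in N (left out, the last holds). Time passes only in rows, so rows that do not move let the fingers close. It gives the time, the measured TCP pose, the force and the opening at its end, in the units of the state.
- robot.observe(): the state, without advancing time (a new reading comes with each control period).
- imaging.capture(name): name is "scene" or "top" or "wrist"; returns (picture, depth): 400x640x3 uint8, red, green, blue; 400x640 float32, m along the optical axis (not along the pixel's ray), 0 where there is no reading.
- imaging.calibration(name): a dict with "fx", "fy", "cx", "cy" (pixels), "origin" and "orientation" of the camera in the world; the wrist camera has in their place "mount" (4x4, takes a point from camera to tool coordinates, whose origin is the TCP and whose axes are the tool frame's). Camera axes: x right, y up, looking along -z (the intrinsics and any distortion apply to the point x, -y, -z); pixel columns grow to the right and rows downward; lengths in m; the calibration is good to about 2 mm. The wrist camera is an equidistant fisheye: a pixel r from the principal point sees the ray r / f radians off the axis. A picture is of the moment at which its call begins: read the wrist's pose just before it. calibration takes no time and is no camera call.
- workorder.close_job(): hands the job in, once; it reports no verdict.
Trained networks look in the newest picture that a camera, given by its name, has taken for a name from the list of things; names that differ only in an ending like _2 or _b are one class to them, and where a whole thing is asked for, a point or a joint stands for the part that bears it (a point fixed in the world has none). Each returns a list of dicts, best first, with "confidence" (0 to 1); they miss things now and then, are a little off and sometimes report something else, mostly with a low value. They report only what shows in the picture. A call takes as long as a camera call.
- search_frame(camera, label): "centre" ([x, y, z] in m, in world coordinates, good to about 4 mm: the middle of the surface that is visible of it).
The state is a dict: "clock": time; "q": joint angles; "qvel": joint speeds; "joint_efforts": joint torques, N m; "eef_pos": TCP position; "ee_rot": TCP orientation; "ft_force": force on the tool from outside, world axes, zero at the start; "ft_torque": the same for the moment, N m; "finger_gap": finger opening in m.
Only numpy, scipy, OpenCV 4.12 (cv2) and the standard library are available. Lean on these libraries where they do the work, as an engineer would, in place of code of your own. Each camera call takes 0.05 s, during which the arm holds its last target. There are 200 camera calls.

TASK

The drive hub of the food processor base has to come off for replacement. With the hooked pick that lies on the chopping board, reach down into the window between the spindle and the closed back of the spring clip until the hook rests lightly on the hub's face, draw the clip out of its groove, away from the spindle, and on over the edge of the hub so that it drops into the round well of the machine and is not lost. Draw the clip out with the hook alone, slowly, use no more than gentle force on clip, hub and spindle, and leave the other things on the worktop where they are. Then lay the pick back on the board, lift the hub straight off the spindle and stand it upright on the board as well.

Things in the scene. Friction and masses are not known exactly. Their poses are not given: they have to be found in the camera images.
- spindle_foot (a point): Point on the axis of the machine's upright steel spindle, on the well's floor, z up. Spindle 22 mm in diameter, flat top 45.5 mm above this point. The clip's groove runs round it from 36 to 40.5 mm above this point and is 16 mm in diameter at its bottom; above the groove the spindle is 22 mm again.
- motor_base: The machine with its spindle: white and grey food processor base, bowl taken off, about 204 x 198 mm, fixed, dial and keys on its front (own -x). Origin on the worktop under the spindle's axis. In its top, 68 mm above the worktop, is the floor of a round well 168 mm across; the rim round it stands 11 mm above that floor.
- clip_center (a point): Centre of the spring clip's ring (on the spindle's axis while in place), half-way through its 3 mm thickness. Own x points to the open mouth; the closed back is at -x. Window between spindle and back: along -x free from 11 mm (spindle) to 17.5 mm (inner edge of the 4 mm wide back), and 8 mm to either side; the hub's face closes it below, 1.5 mm under this point.
- clip: The spring clip: flat bright steel horseshoe, 3 mm thick, 43 mm across, on the hub's top face. Origin at the ring's centre, underside; axes as above. Pulled towards its -x by the back it resists with some 8 to 18 N until its jaws pass the spindle, free after about 13 mm; dragged on the same way until its centre is past the hub's edge, it falls into the well.
- hub_center (a point): The drive hub's centre, half-way up; z along the bore. Black plastic, round but for sixteen flats round its side: 58 mm across flats, 59 mm across corners, 36 mm high. Flats face its own +x and every 22.5 degrees from there.
- drive_hub: The drive hub: about 90 g, 24 mm bore, loose on the spindle, standing on the well's floor, its top face level with the lower edge of the groove. Origin at the centre of its underside.
- pick_grip (a point): Centre of the pick's dark wooden handle, 80 mm long, 15 mm wide, 22 mm high, flat sides. Own x along the handle towards the hook, own z up, own y across. The shank slopes down 15 degrees and is clamped drawn out by -9 to +9 mm along that slope, differently each time: the hook's round tip is 85 mm ahead of this point and 26 mm below it, each way by up to 8.7 and 2.3 mm. Find it by eye or touch.
- pick: The hooked pick, 65 g: handle, brass collet, 5 mm steel shank clamped in it, 3 mm hook turned down, the last 6 mm leaning back 0.6 mm towards the handle. It lies on the board with the hook hanging past the board's edge. Origin under the handle's centre, at its underside; axes as for the handle.
- board: The wooden chopping board, about 220 x 340 mm and 19 mm thick, flat, fixed. Origin at the centre of its underside; x its short side, y its long side. The pick lies at its +y end, a lemon and a garlic head at its -y end; the middle is free.
- lemon: a lemon on the board (bystander), 70 x 51 x 50 mm, origin under its centre
- garlic_head: a garlic head on the board (bystander), 60 mm, origin under its centre
- coffee_cup: an espresso cup left of the machine (bystander), 62 x 92 x 51 mm, origin under its centre
- salt: a salt shaker behind the board and the machine (bystander), 44 mm across and 90 mm high, origin under its centre
- timer: a kitchen timer behind the board (bystander), 69 mm across and 68 mm high, origin under its centre

How it is judged:
By the outcome, as a careful person would: the job done as asked, in the order asked, and still so for the second after the job is handed in, with the robot touching nothing.
It also fails if it takes over 69 s, if anything falls off the work surface, if the arm or the gripper's body presses on something with over 40 N, if the wrist force passes 120 N, or if a joint passes its speed limit or range.

## Working session

There is one attempt and no reset: what is moved stays moved. The work goes in short steps, Python scripts to look and compute and a shell command to move; the robot and the scene stay as the last step left them, time stands still between calls to the robot, and variables do not carry over. Pictures are saved under pics/ and viewed, about 8 in all and at most 12, crops included, and the job is handed in when it is done.

```bash
ls; mkdir -p pics; cat > h.py <<'E'
import numpy as np, cv2
from scipy.spatial.transform import Rotation as R
from bench import robot, imaging, workorder, search_frame
def cal(n):
    return imaging.calibration(n)
def camR(c):
    o=np.array(c["orientation"],float)
    return o if o.shape==(3,3) else R.from_euler('xyz',o,degrees=True).as_matrix()
def cloud(n,depth):
    c=cal(n); v,u=np.mgrid[0:400,0:640]
    x=(u-c["cx"])/c["fx"]*depth; y=(v-c["cy"])/c["fy"]*depth
    P=np.stack([x,-y,-depth],-1)
    return P@camR(c).T+np.array(c["origin"])
def save(n,img): cv2.imwrite(f"pics/{n}.png",img[:,:,::-1])
E
python3 - <<'E'
from h import *
for n in("scene","top","wrist"): print(n,cal(n))
s=robot.observe(); print({k:np.round(v,4).tolist() for k,v in s.items()})
a,d=imaging.capture("top"); save("top",a); np.savez("top",a=a,d=d)
for l in["pick_grip","pick","clip","clip_center","drive_hub","hub_center","motor_base","spindle_foot","board","lemon","garlic_head"]:
    print(l,[(np.round(q["centre"],3).tolist(),round(q["confidence"],2)) for q in search_frame("top",l)][:2])
b,d2=imaging.capture("scene"); save("scene",b); np.savez("scene",a=b,d=d2)
print(robot.observe()["clock"])
E
```

```text
pics
scene {'fx': 470.97201885014044, 'fy': 470.97201885014044, 'cx': 323.66626033289396, 'cy': 193.45818274328, 'origin': array([0.02306912, 0.83108306, 1.13372408]), 'orientation': array([  44.87071938,   -0.82747858, -148.98800892])}
top {'fx': 487.55353585923194, 'fy': 487.55353585923194, 'cx': 314.5152812752806, 'cy': 202.03464172031016, 'origin': array([ 0.22597061, -0.04389428,  1.55023236]), 'orientation': array([ 12.5421633 ,  -0.33470682, -90.08792844])}
wrist {'fx': 309.70691628693146, 'fy': 309.70691628693146, 'cx': 317.82290966678175, 'cy': 199.0386688770972, 'mount': array([[ 9.99999560e-01,  4.38430434e-04, -8.29807827e-04,
         3.59113852e-04],
       [ 1.70945769e-04, -9.54474647e-01, -2.98292004e-01,
        -7.55323008e-02],
       [-9.22810826e-04,  2.98291731e-01, -9.54474301e-01,
        -6.94926665e-02],
       [ 0.00000000e+00,  0.00000000e+00,  0.00000000e+00,
         1.00000000e+00]])}
{'clock': 0.0, 'q': [-69.6135, 13.8318, 0.2124, 76.4984, -0.001, 90.0002], 'qvel': [0.0035, -0.0076, 0.0449, -0.0717, -0.1075, 0.0257], 'joint_efforts': [0.0013, -37.2318, 25.2409, 0.0168, 0.0001, 0.0], 'eef_pos': [0.174, -0.4682, 0.303], 'ee_rot': [179.999, 0.1178, -69.6137], 'ft_force': [-0.4911, 0.1547, -0.7413], 'ft_torque': [-0.0396, -0.0214, -0.0251], 'finger_gap': 0.0853}
pick_grip [([0.431, -0.188, 0.039], 0.47)]
pick [([0.432, -0.19, 0.042], 0.52), ([0.674, -0.074, 0.076], 0.48)]
clip [([0.483, 0.114, 0.107], 0.5)]
clip_center []
drive_hub [([0.486, 0.122, 0.105], 0.62)]
hub_center [([0.487, 0.119, 0.106], 0.8), ([0.486, 0.115, 0.109], 0.49)]
motor_base [([0.478, 0.116, 0.068], 0.75), ([0.417, -0.446, 0.064], 0.36)]
spindle_foot [([0.481, 0.115, 0.068], 0.78)]
board [([0.47, -0.31, 0.021], 0.61)]
lemon [([0.414, -0.442, 0.063], 0.75), ([0.485, 0.114, 0.107], 0.58)]
garlic_head [([0.516, -0.445, 0.059], 0.62)]
0.65
```

```bash
python3 - <<'E'
from h import *
z=np.load("top.npz"); a,d=z["a"],z["d"]; P=cloud("top",d)
ok=(P[...,2]>-.01)&(P[...,0]>.2)&(P[...,0]<.8)&(abs(P[...,1])<.6)&(d>0)
v,u=np.where(ok); print(u.min(),u.max(),v.min(),v.max())
crop=a[150:360,170:470] if 0 else a[v.min():v.max(),u.min():u.max()]
c=cal("top")
def proj(p):
    q=camR(c).T@(np.array(p)-c["origin"]); return c["cx"]-c["fx"]*q[0]/q[2], c["cy"]+c["fy"]*q[1]/q[2]
print(proj([.431,-.188,.039]),proj([.483,.114,.107]))
def cr(p,h,w,k):
    x,y=map(int,proj(p)); print("crop u0,v0",x-w,y-h); return cv2.resize(a[y-h:y+h,x-w:x+w],None,fx=k,fy=k,interpolation=cv2.INTER_CUBIC)
A=cr([.483,.114,.107],25,33,6);B=cr([.431,-.16,.039],25,33,6)
C=cv2.resize(a,(480,300))
save("m",np.vstack([np.hstack([A,B]),np.hstack([C,np.zeros((300,312,3),np.uint8)])]))
s=np.load("scene.npz"); save("scene_c",s["a"])
E
```

```text
0 565 0 325
(np.float64(357.78974725218006), np.float64(243.07754856133974)) (np.float64(258.979769235373), np.float64(222.8689803776716))
crop u0,v0 225 197
crop u0,v0 315 218
```

View pics/m.png

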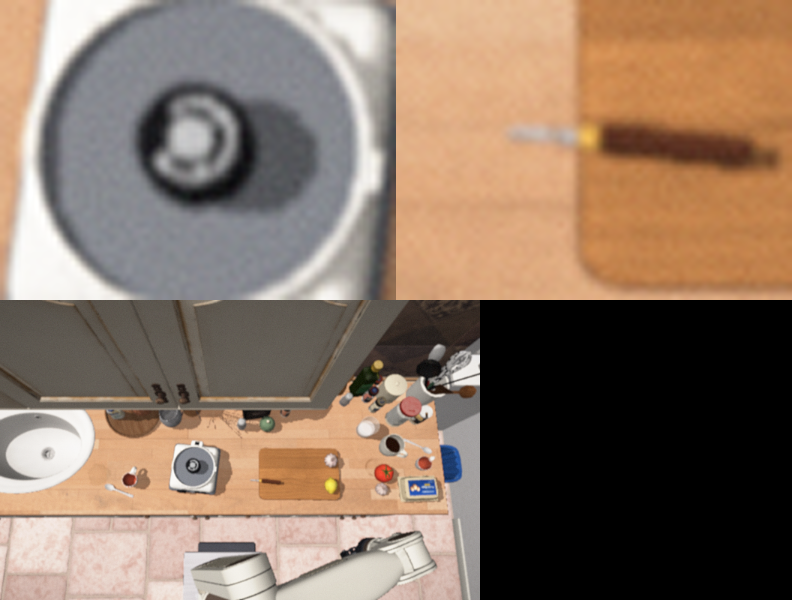

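View pics/scene.png

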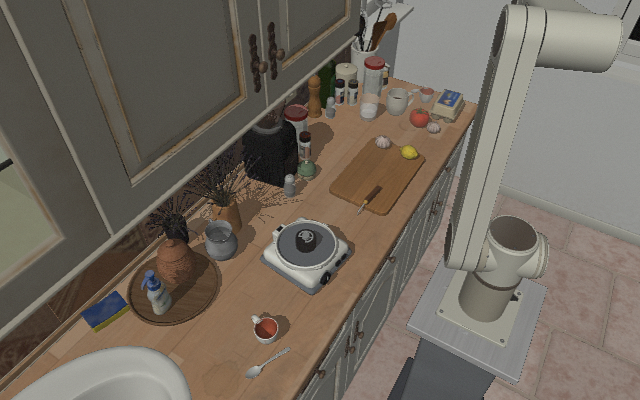

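```bash
python3 -m inch '[[[-0.0247,-0.0483,0.008],0,0.085],[[-0.0247,-0.0483,0.008],0,0.085],[[-0.0247,-0.0483,0.008],0,0.085],[[-0.0247,-0.0483,0.008],0,0.085],[[-0.0247,-0.0483,0.008],0,0.085],[[-0.0247,-0.0483,0.008],0,0.085],[[-0.0247,-0.0483,0.008],0,0.085]]'
python3 -m inch '[[[0,0,0],-0.161,0.085],[[0,0,0],-0.161,0.085],[[0,0,0],-0.161,0.085],[[0,0,0],-0.161,0.085],[[0,0,0],-0.161,0.085],[[0,0,0],-0.161,0.085],[[0,0,0],-0.161,0.085],[[0,0,0],0,0.085]]'
cat >> h.py <<'E'
def wrist(name=None):
    s=robot.observe(); a,d=imaging.capture("wrist")
    T=np.eye(4); T[:3,:3]=R.from_euler('xyz',s["ee_rot"],degrees=True).as_matrix(); T[:3,3]=s["eef_pos"]
    if name: save(name,a); np.savez(name,a=a,d=d,T=T)
    return a,d,T
def wcloud(d,T):
    c=cal("wrist"); v,u=np.mgrid[0:400,0:640]
    x=(u-c["cx"])/c["fx"]; y=(v-c["cy"])/c["fy"]; r=np.hypot(x,y)+1e-9
    k=np.tan(r)/r*d
    P=np.stack([x*k,-y*k,-d,np.ones_like(d)],-1)
    return (P@(T@np.array(c["mount"])).T)[...,:3]
def wproj(p,T):
    c=cal("wrist"); q=np.linalg.inv(T@np.array(c["mount"]))@np.append(p,1)
    x,y,z=q[0],-q[1],-q[2]; r=np.hypot(x,y); th=np.arctan2(r,z)
    return c["cx"]+c["fx"]*th*x/r, c["cy"]+c["fy"]*th*y/r
def ortho(a,P,x0,x1,y0,y1,z,T,res=0.0005):
    # rectify onto plane z: rows = -x (x up), cols = -y
    xs=np.arange(x1,x0,-res); ys=np.arange(y1,y0,-res)
    c=cal("wrist"); X,Y=np.meshgrid(xs,ys,indexing='ij')
    Q=np.stack([X,Y,np.full_like(X,z),np.ones_like(X)],-1)@np.linalg.inv(T@np.array(c["mount"])).T
    x,y,zz=Q[...,0],-Q[...,1],-Q[...,2]; r=np.hypot(x,y); th=np.arctan2(r,zz)
    return cv2.remap(a,(c["cx"]+c["fx"]*th*x/r).astype(np.float32),(c["cy"]+c["fy"]*th*y/r).astype(np.float32),cv2.INTER_CUBIC)
E
python3 - <<'E'
from h import *
a,d,T=wrist("w1"); print(np.round(T,3)); P=wcloud(d,T)
print([(np.round(q["centre"],4).tolist(),round(q["confidence"],2)) for q in search_frame("wrist","pick_grip")][:2])
# dark handle pixels above the board
m=(P[...,2]>.03)&(P[...,2]<.06)&(P[...,0]>.35)&(P[...,0]<.5)&(P[...,1]>-.27)&(P[...,1]<-.08)
print(m.sum()); q=P[m]
r=cv2.minAreaRect((q[:,:2]*1000).astype(np.float32)); print(r,np.median(q[:,2]))
for y in np.arange(-.26,-.08,.01):
    k=q[abs(q[:,1]-y)<.005]
    if len(k): print(round(y,3),len(k),np.round([k[:,0].min(),k[:,0].max(),np.median(k[:,0]),k[:,2].max(),k[:,2].min()],4))
save("w1o",ortho(a,P,.37,.49,-.27,-.07,.035,T,.0003))
E
```

```text
clock: 1.52
eef_pos: [0.432, -0.1875, 0.2479]
ee_rot: [-180.0, -0.0, -69.6]
ft_force: [0.9, -0.8, 0.2]
finger_gap: 0.0851
clock: 2.52
eef_pos: [0.4309, -0.1888, 0.248]
ee_rot: [180.0, -0.0, -5.1]
ft_force: [-0.2, 0.1, 0.6]
finger_gap: 0.0852
[[ 0.996 -0.09   0.     0.431]
 [-0.09  -0.996 -0.    -0.189]
 [ 0.     0.    -1.     0.248]
 [ 0.     0.     0.     1.   ]]
[([0.4363, -0.1846, 0.0416], 0.76)]
1427
((435.7855224609375, -194.68667602539062), (89.2331314086914, 14.976162910461426), 84.74787902832031) 0.04007848841250011
-0.24 44 [0.4245 0.4373 0.4322 0.0417 0.0384]
-0.23 149 [0.4246 0.4401 0.432  0.0421 0.0362]
-0.22 155 [0.4255 0.4409 0.4331 0.0426 0.0364]
-0.21 159 [0.4265 0.4416 0.4341 0.0425 0.0369]
-0.2 164 [0.4274 0.4423 0.4347 0.042  0.0366]
-0.19 170 [0.4283 0.4441 0.4359 0.0428 0.036 ]
-0.18 177 [0.4292 0.4448 0.437  0.0423 0.0362]
-0.17 174 [0.4311 0.4456 0.4383 0.0422 0.0374]
-0.16 178 [0.432  0.446  0.439  0.0417 0.0301]
-0.15 57 [0.4338 0.4442 0.4395 0.0361 0.0301]
```

View pics/w1o.png

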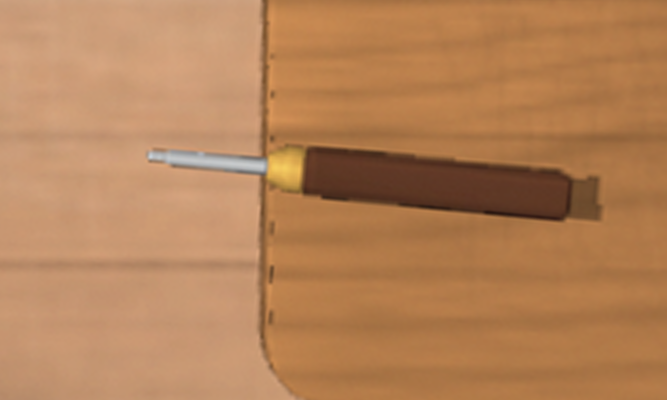

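```bash
python3 -m inch '[[[0.0052,0.0098,0.04],0.007,0.05],[[0,0,0.045],0,0.05],[[0,0,0.04],0,0.05],[[0,0,0.018],0,0.05],[[0,0,0.010],0,0.05],[[0,0,0],0,0.05],[[0,0,0],0,0.05]]' 60
python3 -m inch '[[[0,0,0],0,0.03],[[0,0,0],0,0.02],[[0,0,0],0,0.012],[[0,0,0],0,0.005],[[0,0,0],0,0.005],[[0,0,0],0,0.005]]' 100
```

```text
clock: 3.5
eef_pos: [0.4359, -0.1994, 0.0958]
ee_rot: [180.0, -0.1, -5.5]
ft_force: [0.7, -0.2, -0.4]
finger_gap: 0.05
clock: 4.25
eef_pos: [0.4357, -0.1993, 0.0958]
ee_rot: [180.0, -0.1, -5.4]
ft_force: [-0.6, 0.6, 5.0]
finger_gap: 0.0124
```

```bash
python3 -m inch '[[[0,0,-0.02],0,0.005],[[0,0,-0.055],0,0.005],[[0,-0.02,-0.055],0,0.005],[[-0.006,-0.04,-0.04],0,0.005],[[-0.006,-0.05,-0.03],0,0.005],[[-0.006,-0.05,-0.03],0,0.005],[[-0.006,-0.05,0],0,0.005],[[-0.006,-0.05,0],0,0.005]]'
python3 -m inch '[[[0,0,0],0,0.005],[[0,0,0],0,0.005],[[0,0,0],0,0.005]]'
python3 - <<'E'
from h import *
a,d,T=wrist("w2"); print(np.round(T,3)); P=wcloud(d,T)
for l in["clip","clip_center","hub_center","spindle_foot","pick_grip"]:
    print(l,[(np.round(q["centre"],4).tolist(),round(q["confidence"],2)) for q in search_frame("wrist",l)][:2])
m=(P[...,2]>.098)&(P[...,2]<.12)&(np.hypot(P[...,0]-.484,P[...,1]-.116)<.06)
q=P[m]; print(len(q),np.round(q.mean(0),4),np.histogram(q[:,2],np.arange(.098,.12,.002)))
for lo,hi in((.098,.1055),(.1105,.12)):
    k=q[(q[:,2]>lo)&(q[:,2]<hi)]; 
    if len(k)>5: print(lo,cv2.minEnclosingCircle((k[:,:2]*1000).astype(np.float32)),np.median(k[:,2]))
O=ortho(a,P,.444,.524,.076,.156,.107,T,.0002); 
save("w2o",np.hstack([O,cv2.resize(a,(384,240))[:, :].copy() if 0 else np.vstack([cv2.resize(a,(384,240)),np.zeros((160,384,3),np.uint8)])]))
E
```

```text
clock: 5.25
eef_pos: [0.4298, 0.0641, 0.3254]
ee_rot: [-180.0, -0.1, -5.5]
ft_force: [1.3, -0.3, -1.0]
finger_gap: 0.0128
clock: 5.62
eef_pos: [0.4299, 0.0616, 0.3247]
ee_rot: [180.0, 0.0, -5.5]
ft_force: [-0.1, -1.2, -0.3]
finger_gap: 0.0127
[[ 0.995 -0.097 -0.     0.43 ]
 [-0.097 -0.995 -0.     0.062]
 [-0.     0.    -1.     0.325]
 [ 0.     0.     0.     1.   ]]
clip [([0.4834, 0.1143, 0.1103], 0.74)]
clip_center [([0.4857, 0.1204, 0.1104], 0.81)]
hub_center [([0.4903, 0.1232, 0.1079], 0.74)]
spindle_foot [([0.4841, 0.1286, 0.0637], 0.88)]
pick_grip [([0.4297, 0.0827, 0.2681], 0.6)]
2857 [0.4907 0.1196 0.1054] (array([  14,   72, 1373,  589,  374,    8,   45,  354,   28,    0]), array([0.098, 0.1  , 0.102, 0.104, 0.106, 0.108, 0.11 , 0.112, 0.114,
       0.116, 0.118]))
0.098 ((491.6321716308594, 119.04541015625), 29.663738250732422) 0.10344521249443808
0.1105 ((491.49896240234375, 119.27639770507812), 11.160392761230469) 0.11291052149493774Traceback (most recent call last):
  File "<stdin>", line 11, in <module>
    return _nx.concatenate(arrs, 1, dtype=dtype, casting=casting)
           ~~~~~~~~~~~~~~~^^^^^^^^^^^^^^^^^^^^^^^^^^^^^^^^^^^^^^^
ValueError: all the input array dimensions except for the concatenation axis must match exactly, but along dimension 0, the array at index 0 has size 401 and the array at index 1 has size 400
```

```bash
python3 - <<'E'
from h import *
z=np.load("w2.npz"); a,d,T=z["a"],z["d"],z["T"]; P=wcloud(d,T)
O=ortho(a,P,.4516,.5316,.0791,.1591,.1055,T,.0002)[:400,:400]
q=P[(abs(P[...,2]-.107)<.0012)&(np.hypot(P[...,0]-.4916,P[...,1]-.1191)<.024)&(np.hypot(P[...,0]-.4916,P[...,1]-.1191)>.012)]
v=q[:,:2].mean(0)-[.4916,.1191]; print(len(q),v,np.degrees(np.arctan2(v[1],v[0])))
S=cv2.resize(a,(384,240)); save("w2o",np.hstack([O,np.vstack([S,np.zeros((160,384,3),np.uint8)])]))
E
```

```text
399 [-0.00223629 -0.00399199] -119.25732517116322
```

View pics/w2o.png

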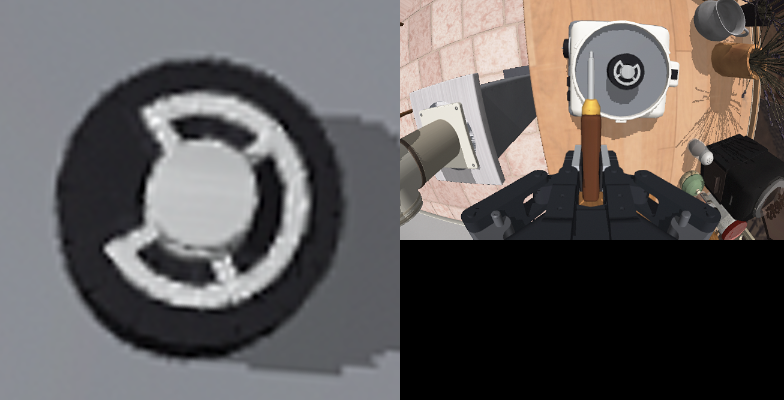

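```bash
python3 - <<'E'
from h import *
z=np.load("w2.npz"); a,d,T=z["a"],z["d"],z["T"]; P=wcloud(d,T)
Q=(P-T[:3,3])@T[:3,:3]
m=(abs(Q[...,0])<.012)&(Q[...,2]<.13)&(Q[...,1]<.0)&(Q[...,2]>.04)
q=Q[m]
for y in np.arange(-.104,-.0,.004):
    k=q[abs(q[:,1]-y)<.002]
    if len(k): print(round(y,3),len(k),np.round([k[:,0].min()*1e3,k[:,0].max()*1e3,np.median(k[:,0])*1e3,k[:,2].min()*1e3,np.median(k[:,2])*1e3,k[:,2].max()*1e3],1))
print(wproj(T[:3,3]+T[:3,:3]@np.array([0,-.085,.091]),T))
c=cv2.resize(a[70:185,285:350],None,fx=5,fy=5,interpolation=cv2.INTER_CUBIC)
# oblique scene check
save("hook",c)
E
```

```text
-0.084 46 [-1.2  1.2  0.  75.9 78.3 84. ]
-0.08 60 [-2.1  2.1  0.  73.2 75.7 78.4]
-0.076 90 [-2.1  2.1  0.  72.1 74.1 75.9]
-0.072 88 [-2.1  2.1  0.  70.9 73.1 75.9]
-0.068 82 [-2.1  2.1  0.  70.1 71.8 74.3]
-0.064 92 [-2.1  2.1 -0.2 69.2 71.  73.3]
-0.06 95 [-2.5  2.1 -0.2 67.8 69.9 72.7]
-0.056 104 [-2.5  2.1 -0.2 66.9 68.8 71.1]
-0.052 100 [-2.5  2.  -0.2 65.6 67.6 69.5]
-0.048 225 [-5.6  5.1 -0.2 60.3 63.1 69. ]
-0.044 285 [-6.5  6.5 -0.2 58.1 61.  66.8]
-0.04 329 [-6.5  6.6  0.2 55.3 59.9 65.6]
-0.036 354 [-7.8  7.1 -0.7 53.5 55.9 72.2]
-0.032 301 [-7.7  6.8 -0.2 54.  55.5 59.2]
-0.028 287 [-7.8  6.8 -0.7 53.9 55.4 58.9]
-0.024 289 [-7.9  6.9 -0.2 53.4 55.6 59.4]
-0.02 276 [-8.   7.  -0.4 53.7 55.6 60.4]
-0.016 257 [-7.5  7.1 -0.2 53.8 55.5 59.6]
-0.012 819 [-12.   12.    0.2  40.1  54.9  69.7]
-0.008 376 [-11.9  12.   -0.2  40.   55.3  71.6]
-0.004 233 [-6.7  6.2 -0.2 41.  55.2 56.9]
(np.float64(318.4328051715728), np.float64(86.7437817884026))
```

View pics/hook.png

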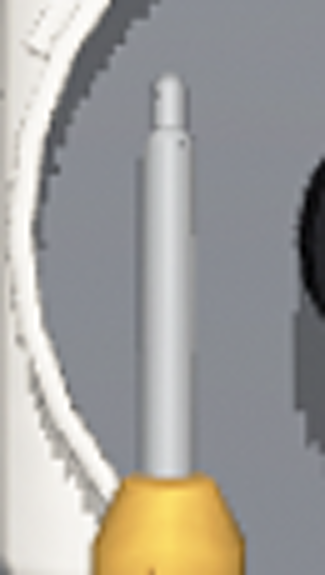

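```bash
python3 -m inch '[[[0.0194,0.0165,0],0,0.005],[[0.0194,0.0165,0],0,0.005],[[0,0,0.03],0.0875,0.005],[[0,0,0.035],0.087,0.005],[[0,0,0.025],0,0.005],[[0,0,0.013],0,0.005],[[0,0,0],0,0.005],[[0,0,0],0,0.005]]'
cat > look.py <<'E'
from h import *
import sys
a,d,T=wrist(sys.argv[1]); print(np.round(T,4)); P=wcloud(d,T); Q=(P-T[:3,3])@T[:3,:3]
m=(P[...,2]>.1105)&(P[...,2]<.1155)&(np.hypot(P[...,0]-.4916,P[...,1]-.1191)<.02)
c,r=cv2.minEnclosingCircle((P[m][:,:2]*1000).astype(np.float32)); print("spindle",c,r)
m=(abs(P[...,2]-.107)<.0015)&(np.hypot(P[...,0]-.4916,P[...,1]-.1191)<.05)
print("clip pts",m.sum(),P[m].mean(0).round(4))
m=(abs(Q[...,0])<.006)&(Q[...,2]<.1)&(Q[...,1]<-.07)&(Q[...,2]>.06)
print("hook min y",np.round(Q[m][:,1].min()*1e3,2), np.round(Q[m][np.argsort(Q[m][:,1])[:8]]*1e3,1).tolist())
tip=T[:3,3]+T[:3,:3]@np.array([0,-.0835,.092]); print("tip est",tip.round(4))
u,v=map(int,wproj(tip,T)); k=40; O=cv2.resize(a[max(v-50,0):v+50,u-60:u+60],None,fx=5,fy=5,interpolation=cv2.INTER_CUBIC)
save(sys.argv[1]+"c",O); print("crop origin",u-60,max(v-50,0))
E
python3 look.py w3
```

```text
clock: 6.92
eef_pos: [0.4662, 0.0261, 0.223]
ee_rot: [-180.0, -0.1, -15.4]
ft_force: [-0.4, -0.7, -1.7]
finger_gap: 0.0127
[[ 9.639e-01 -2.663e-01  2.100e-03  4.662e-01]
 [-2.663e-01 -9.639e-01  1.000e-04  2.610e-02]
 [ 1.900e-03 -7.000e-04 -1.000e+00  2.230e-01]
 [ 0.000e+00  0.000e+00  0.000e+00  1.000e+00]]
spindle (491.8041687011719, 119.04488372802734) 10.836669921875
clip pts 1168 [0.491  0.1157 0.1066]
hook min y -85.98 [[0.4, -86.0, 85.1], [-0.6, -85.9, 84.2], [0.9, -85.8, 83.1], [-0.1, -85.7, 81.6], [-1.1, -85.4, 84.0], [1.4, -85.3, 83.1], [-0.1, -85.1, 78.5], [0.4, -85.0, 78.3]]
tip est [0.4887 0.1066 0.131 ]
crop origin 258 39
```

View pics/w3c.png

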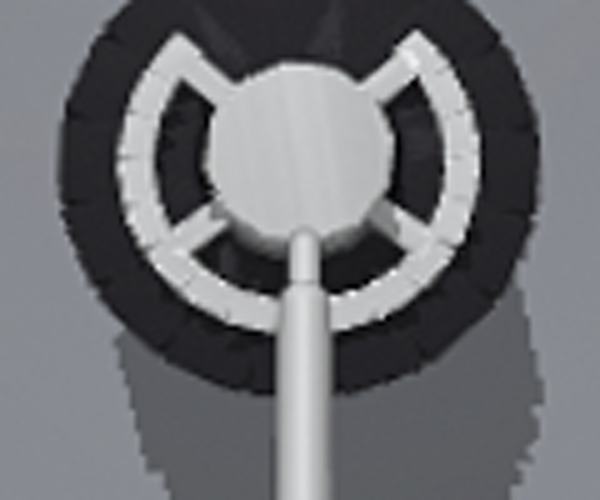

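```bash
python3 -m inch '[[[0,0.002,0],0,0.005],[[0,0,0],0,0.005],[[0,0,0.010],0,0.005],[[0,0,0.008],0,0.005],[[0,0,0],0,0.005],[[0,0,0],0,0.005]]'
python3 look.py w4 | head -6
python3 -m inch '[[[0,0,0.002],0,0.005],[[0,0,0.001],0,0.005],[[0,0,0],0,0.005],[[0,0,0],0,0.005]]'
python3 -m inch '[[[0,0,0.001],0,0.005],[[0,0,0.001],0,0.005],[[0,0,0],0,0.005]]'
```

```text
clock: 7.72
eef_pos: [0.4649, 0.0242, 0.2037]
ee_rot: [180.0, 0.0, -15.4]
ft_force: [-0.1, 0.5, 0.0]
finger_gap: 0.0128
[[ 9.639e-01 -2.662e-01 -4.000e-04  4.649e-01]
 [-2.662e-01 -9.639e-01 -0.000e+00  2.420e-02]
 [-4.000e-04  1.000e-04 -1.000e+00  2.037e-01]
 [ 0.000e+00  0.000e+00  0.000e+00  1.000e+00]]
spindle (491.7458801269531, 119.28876495361328) 11.054506301879883
clip pts 1407 [0.4908 0.1155 0.1065]
clock: 8.28
eef_pos: [0.465, 0.0242, 0.201]
ee_rot: [-180.0, -0.0, -15.4]
ft_force: [-0.3, 0.7, -0.6]
finger_gap: 0.0124
clock: 8.65
eef_pos: [0.4649, 0.0242, 0.1988]
ee_rot: [180.0, 0.0, -15.4]
ft_force: [-0.2, -0.2, -0.1]
finger_gap: 0.0125
```

```bash
for i in 1; do python3 -m inch '[[[0,-0.0005,0.001],0,0.005],[[0,0,0],0,0.005],[[0,0,0],0,0.005]]'
python3 -m inch '[[[0,0,0.001],0,0.005],[[0,0,0],0,0.005],[[0,0,0],0,0.005]]'; done
```

```text
clock: 9.02
eef_pos: [0.4651, 0.0246, 0.1979]
ee_rot: [180.0, -0.0, -15.4]
ft_force: [0.4, 0.5, -0.8]
finger_gap: 0.0124
clock: 9.4
eef_pos: [0.4651, 0.0246, 0.1969]
ee_rot: [-180.0, 0.0, -15.4]
ft_force: [0.3, 0.6, -1.2]
finger_gap: 0.0127
```

```bash
python3 -m inch '[[[0,0,0.0006],0,0.005],[[0,0,0],0,0.005],[[0,0,0],0,0.005]]'
python3 - <<'E'
from h import *
import time
F=[]
for i in range(4):
    imaging.capture("wrist") ; F.append(robot.observe()["ft_force"])
print(np.mean(F,0).round(2))
E
python3 look.py w5
```

```text
clock: 9.78
eef_pos: [0.4651, 0.0246, 0.1963]
ee_rot: [180.0, 0.0, -15.4]
ft_force: [-0.5, 0.7, -0.4]
finger_gap: 0.0126
[ 0.17  0.26 -0.84]
[[ 0.9639 -0.2663 -0.      0.4651]
 [-0.2663 -0.9639 -0.      0.0246]
 [-0.      0.     -1.      0.1963]
 [ 0.      0.      0.      1.    ]]
spindle (491.1983337402344, 118.18651580810547) 11.845111846923828
clip pts 1555 [0.4908 0.1153 0.1065]
hook min y -127.36 [[2.0, -127.4, 94.2], [0.4, -127.1, 93.4], [1.5, -127.1, 93.3], [1.0, -127.0, 93.2], [-3.7, -127.0, 93.0], [-0.6, -126.9, 92.8], [-1.1, -126.9, 92.7], [-2.1, -126.8, 92.6]]
tip est [0.4873 0.1051 0.1043]
crop origin 258 39
```

View pics/w5c.png

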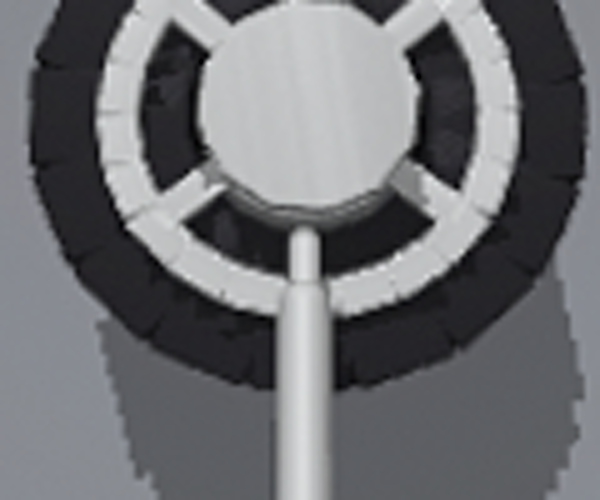

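```bash
cat > ft.py <<'E'
from h import *
F=[];Z=[]
for i in range(4):
    s=robot.observe(); F.append(s["ft_force"]); Z.append(s["eef_pos"]); imaging.capture("wrist")
print("mean F",np.mean(F,0).round(2),np.mean(Z,0).round(5))
E
for k in 1; do python3 -m inch '[[[0,0,0.0006],0,0.005],[[0,0,0],0,0.005],[[0,0,0],0,0.005]]' | grep force; python3 ft.py
python3 -m inch '[[[0,0,0.0006],0,0.005],[[0,0,0],0,0.005],[[0,0,0],0,0.005]]'| grep force; python3 ft.py; done
```

```text
ft_force: [-0.4, -0.4, -1.2]
mean F [ 0.09  0.01 -0.47] [0.4651  0.02463 0.19571]
ft_force: [-0.3, -1.4, -0.5]
mean F [ 0.02 -0.35  0.26] [0.46513 0.02462 0.19519]
```

```bash
python3 -m inch '[[[0,0,0.0005],0,0.005],[[0,0,0],0,0.005],[[0,0,0],0,0.005]]' | grep force; python3 ft.py
```

```text
ft_force: [-1.0, 0.3, 1.8]
mean F [-0.61 -0.4   1.83] [0.46514 0.0246  0.1947 ]
```

```bash
python3 -m inch '[[[0,0.0005,-0.0003],0,0.005],[[0,0.0006,0],0,0.005],[[0,0.0006,0],0,0.005],[[0,0.0006,0],0,0.005],[[0,0.0006,0],0,0.005],[[0,0.0006,0],0,0.005]]'
python3 ft.py
```

```text
clock: 12.5
eef_pos: [0.4644, 0.022, 0.1949]
ee_rot: [-179.9, 0.0, -15.4]
ft_force: [1.3, 5.4, -1.1]
finger_gap: 0.0127
mean F [ 1.42  5.27 -0.78] [0.46442 0.02202 0.19493]
```

```bash
python3 -m inch '[[[0,0.0006,0.0003],0,0.005],[[0,0.0006,0],0,0.005],[[0,0.0006,0],0,0.005],[[0,0.0006,0],0,0.005],[[0,0.0006,0],0,0.005],[[0,0.0006,0],0,0.005],[[0,0.0006,0],0,0.005],[[0,0.0006,0],0,0.005]]'
python3 look.py w6
```

```text
clock: 13.7
eef_pos: [0.4639, 0.019, 0.1949]
ee_rot: [-179.6, -0.0, -15.3]
ft_force: [1.9, 10.9, -1.2]
finger_gap: 0.0127
[[ 9.644e-01 -2.644e-01  2.300e-03  4.639e-01]
 [-2.644e-01 -9.644e-01  6.700e-03  1.900e-02]
 [ 5.000e-04 -7.000e-03 -1.000e+00  1.949e-01]
 [ 0.000e+00  0.000e+00  0.000e+00  1.000e+00]]
spindle (486.7029113769531, 117.40560913085938) 16.05604362487793
clip pts 1533 [0.4898 0.1116 0.1076]
hook min y -132.49 [[-3.2, -132.5, 93.8], [2.5, -132.5, 93.8], [-3.7, -132.3, 93.2], [1.5, -132.2, 93.1], [-2.2, -132.2, 93.1], [-1.6, -132.2, 93.0], [0.4, -132.2, 92.8], [3.5, -132.1, 92.8]]
tip est [0.4862 0.1002 0.1035]
crop origin 258 39
```

```bash
python3 -m inch '[[[0,0.0007,0],0,0.005],[[0,0.0007,0],0,0.005],[[0,0.0007,0],0,0.005],[[0,0.0007,0],0,0.005],[[0,0.0007,0],0,0.005],[[0,0.0007,0],0,0.005],[[0,0.0007,0],0,0.005],[[0,0.0007,0],0,0.005]]'
python3 look.py w7
```

```text
clock: 14.75
eef_pos: [0.4614, 0.0111, 0.1947]
ee_rot: [179.9, -0.0, -15.4]
ft_force: [-0.1, 1.1, 1.3]
finger_gap: 0.0126
[[ 9.640e-01 -2.660e-01  1.000e-04  4.614e-01]
 [-2.660e-01 -9.640e-01 -1.000e-03  1.110e-02]
 [ 3.000e-04  1.000e-03 -1.000e+00  1.947e-01]
 [ 0.000e+00  0.000e+00  0.000e+00  1.000e+00]]
spindle (491.7310791015625, 119.10393524169922) 11.116783142089844
clip pts 2012 [0.4888 0.1073 0.1066]
hook min y -132.39 [[3.0, -132.4, 91.8], [-2.1, -132.2, 91.2], [-1.6, -132.1, 91.0], [-3.2, -132.0, 90.6], [-5.2, -132.0, 90.6], [5.5, -131.9, 90.4], [-1.1, -131.9, 90.4], [0.4, -131.8, 90.3]]
tip est [0.4836 0.0915 0.1026]
crop origin 258 39
```

View pics/w7c.png

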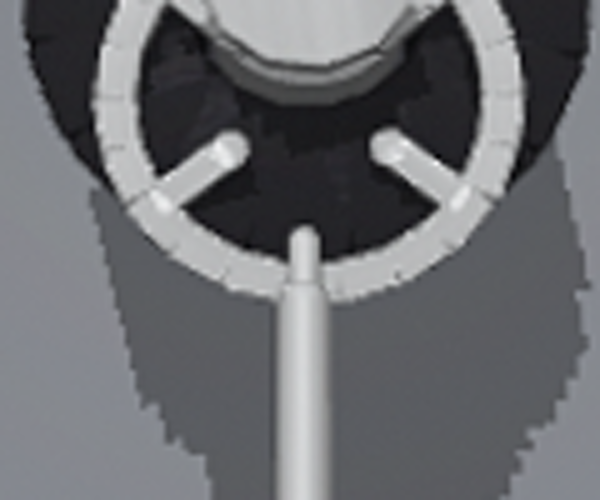

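```bash
python3 -m inch '[[[0,0.001,-0.0002],0,0.005],[[0,0.0012,0],0,0.005],[[0,0.0012,0],0,0.005],[[0,0.0012,0],0,0.005],[[0,0.0012,0],0,0.005],[[0,0.0012,0],0,0.005],[[0,0.0012,0],0,0.005],[[0,0.0012,0],0,0.005]]'
python3 look.py w8 | grep clip
python3 -m inch '[[[0,0.0012,0],0,0.005],[[0,0.0012,0],0,0.005],[[0,0.0012,0],0,0.005],[[0,0.0012,0],0,0.005],[[0,0.0012,0],0,0.005],[[0,0,0],0,0.005]]'
python3 look.py w9
```

```text
clock: 15.8
eef_pos: [0.4589, 0.0021, 0.1948]
ee_rot: [180.0, 0.0, -15.4]
ft_force: [0.7, 0.3, -0.9]
finger_gap: 0.0127
clip pts 1705 [0.4848 0.0956 0.1065]
clock: 16.6
eef_pos: [0.4572, -0.0037, 0.1948]
ee_rot: [-180.0, 0.0, -15.5]
ft_force: [-0.3, 0.3, -0.0]
finger_gap: 0.0127
[[ 0.9639 -0.2664 -0.      0.4572]
 [-0.2664 -0.9639  0.     -0.0037]
 [-0.     -0.     -1.      0.1948]
 [ 0.      0.      0.      1.    ]]
spindle (491.5757751464844, 118.75763702392578) 10.895918846130371
clip pts 15 [0.4892 0.1104 0.1064]
hook min y -129.42 [[4.8, -129.4, 83.3], [-3.0, -129.3, 83.0], [2.3, -129.2, 82.8], [5.7, -129.2, 82.6], [-3.5, -129.2, 82.7], [-5.4, -129.2, 82.6], [-2.0, -129.1, 82.6], [-1.1, -129.1, 82.6]]
tip est [0.4795 0.0768 0.1028]
crop origin 258 39
```

View pics/w9c.png

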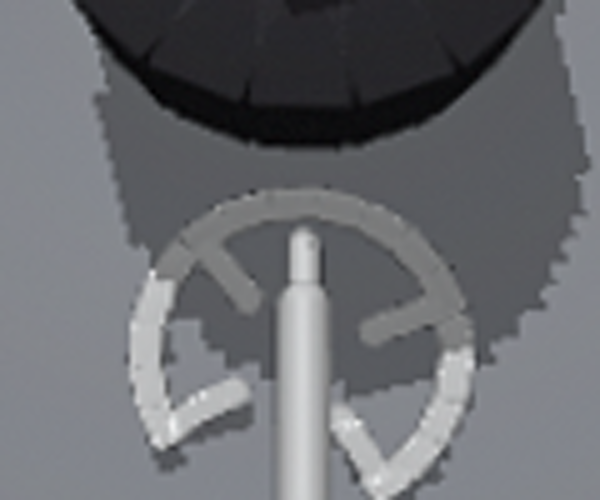

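```bash
python3 -m inch '[[[0,0,-0.03],0,0.005],[[0,0,-0.03],0,0.005],[[0.0078,0.0486,0],0,0.005],[[0.0078,0.0486,0],0,0.005],[[0.0078,0.0486,0],0,0.005],[[0.0078,0.0486,0],0,0.005],[[0,0,0],-0.0875,0.005],[[0,0,0],-0.087,0.005]]'
python3 -m inch '[[[0,0,0.03],0,0.005],[[0,0,0.03],0,0.005],[[0,0,0.03],0,0.005],[[0,0,0.03],0,0.005],[[0,0,0.02],0,0.005],[[0,0,0],0,0.005],[[0,0,0],0,0.005]]'
```

```text
clock: 17.65
eef_pos: [0.4353, -0.2002, 0.2546]
ee_rot: [-180.0, 0.0, -5.4]
ft_force: [-0.3, 0.1, -1.1]
finger_gap: 0.0128
clock: 18.52
eef_pos: [0.4362, -0.1995, 0.1155]
ee_rot: [180.0, -0.1, -5.4]
ft_force: [0.5, 0.5, -1.0]
finger_gap: 0.0124
```

```bash
python3 -m inch '[[[0,0,0.009],0,0.005],[[0,0,0.005],0,0.005],[[0,0,0.002],0,0.005],[[0,0,0.001],0,0.005],[[0,0,0.001],0,0.005],[[0,0,0],0,0.005],[[0,0,0],0,0.005]]'; python3 ft.py
```

```text
clock: 19.4
eef_pos: [0.4357, -0.1993, 0.0969]
ee_rot: [180.0, -0.0, -5.4]
ft_force: [-0.8, -0.5, -0.5]
finger_gap: 0.0126
mean F [-0.44 -0.11 -0.33] [ 0.43565 -0.19932  0.09689]
```

```bash
python3 -m inch '[[[0,0,0.0007],0,0.005],[[0,0,0],0,0.005],[[0,0,0],0,0.005]]'; python3 ft.py
```

```text
clock: 19.98
eef_pos: [0.4356, -0.1993, 0.0961]
ee_rot: [-180.0, 0.0, -5.4]
ft_force: [-0.2, -0.6, -0.8]
finger_gap: 0.0126
mean F [-0.3   0.03 -0.75] [ 0.43559 -0.19929  0.0961 ]
```

```bash
python3 -m inch '[[[0,0,0.0005],0,0.005],[[0,0,0],0,0.005],[[0,0,0],0,0.005]]'; python3 ft.py;  python3 -m inch '[[[0,0,0.0004],0,0.005],[[0,0,0],0,0.005],[[0,0,0],0,0.005]]'; python3 ft.py
```

```text
clock: 20.55
eef_pos: [0.4356, -0.1993, 0.0958]
ee_rot: [180.0, -0.0, -5.4]
ft_force: [-1.0, 0.2, 2.3]
finger_gap: 0.0127
mean F [-1.1   0.5   2.59] [ 0.43564 -0.19933  0.09579]
clock: 21.12
eef_pos: [0.4356, -0.1993, 0.0958]
ee_rot: [180.0, -0.0, -5.4]
ft_force: [-2.3, 0.8, 6.8]
finger_gap: 0.0128
mean F [-2.16  1.07  6.92] [ 0.43563 -0.19932  0.09577]
```

```bash
python3 -m inch '[[[0,0,-0.0006],0,0.015],[[0,0,0],0,0.03],[[0,0,0],0,0.045],[[0,0,0],0,0.045],[[0,0,-0.02],0,0.045],[[0,0,-0.05],0,0.045],[[0,0,-0.05],0,0.06],[[0,0,-0.045],0,0.08]]' 20
python3 ft.py
python3 -m inch '[[[0.0043,-0.0537,0],0,0.085],[[0.0043,-0.0537,0],0,0.085],[[0.0043,-0.0537,0],0,0.085],[[0.0043,-0.0537,0],0,0.085],[[0.0043,-0.0537,0],0,0.085],[[0.0043,-0.0537,0],0,0.085],[[0,0,0],0.0875,0.085],[[0,0,0],0.087,0.085]]'
python3 -m inch '[[[0,0,0],0,0.085],[[0,0,0],0,0.085]]'
python3 - <<'E'
from h import *
a,d,T=wrist("w10"); print(np.round(T,4)); P=wcloud(d,T); C=np.array([.4916,.119])
r=np.hypot(P[...,0]-C[0],P[...,1]-C[1])
m=(abs(P[...,2]-.104)<.0025)&(r<.035); c,rr=cv2.minEnclosingCircle((P[m][:,:2]*1000).astype(np.float32)); print("hub",c,rr,np.median(P[m][:,2]))
m2=(abs(P[...,2]-.113)<.0025)&(r<.02); print("spindle",cv2.minEnclosingCircle((P[m2][:,:2]*1000).astype(np.float32)))
O=ortho(a,P,.4366,.5466,.026,.166,.104,T,.00035)
hk=cal("top")
t,_=imaging.capture("top"); B=cv2.resize(t[200:290,320:460],None,fx=3,fy=3)
h=max(O.shape[0],B.shape[0]); pad=lambda x:np.vstack([x,np.zeros((h-x.shape[0],x.shape[1],3),np.uint8)])
save("w10o",np.hstack([pad(O[:,:379]),pad(B)])); 
E
```

```text
clock: 22.32
eef_pos: [0.4356, -0.1993, 0.2626]
ee_rot: [180.0, -0.0, -5.4]
ft_force: [1.3, 0.3, -0.1]
finger_gap: 0.0761
mean F [ 0.99 -0.29  0.96] [ 0.43716 -0.20001  0.26529]
clock: 23.52
eef_pos: [0.4907, 0.1199, 0.2583]
ee_rot: [179.9, 0.2, -15.5]
ft_force: [-0.8, -0.4, -0.6]
finger_gap: 0.0849
clock: 23.78
eef_pos: [0.4913, 0.1187, 0.2597]
ee_rot: [179.9, 0.1, -15.4]
ft_force: [0.8, 0.4, 0.1]
finger_gap: 0.0851
[[ 9.641e-01 -2.654e-01 -2.100e-03  4.913e-01]
 [-2.654e-01 -9.642e-01 -5.000e-04  1.187e-01]
 [-1.900e-03  1.100e-03 -1.000e+00  2.597e-01]
 [ 0.000e+00  0.000e+00  0.000e+00  1.000e+00]]
hub (491.65570068359375, 119.63004302978516) 29.599897384643555 0.10358914462455676
spindle ((491.7803955078125, 119.34844207763672), 11.1666841506958)
```

View pics/w10o.png

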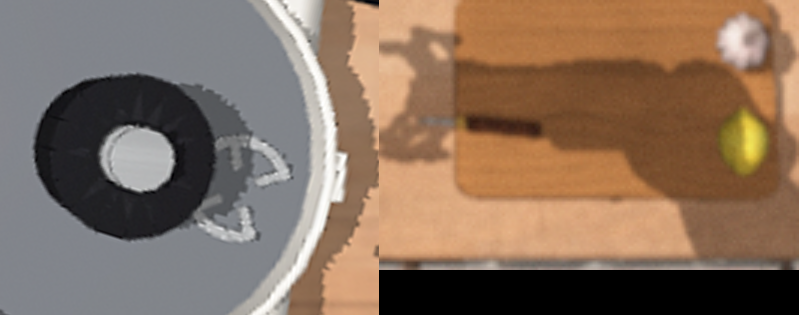

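```bash
python3 -m inch '[[[0.0002,-0.0008,0.03],0,0.085],[[0,0,0.04],0,0.085],[[0,0,0.025],0,0.085],[[0,0,0.015],0,0.085],[[0,0,0.0087],0,0.085],[[0,0,0],0,0.085],[[0,0,0],0,0.085]]' 25
python3 ft.py
python3 -m inch '[[[0,0,0],0,0.075],[[0,0,0],0,0.068],[[0,0,0],0,0.064],[[0,0,0],0,0.061],[[0,0,0],0,0.058],[[0,0,0],0,0.054],[[0,0,0],0,0.05],[[0,0,0],0,0.05]]' 25
python3 ft.py
```

```text
clock: 24.75
eef_pos: [0.493, 0.1199, 0.1431]
ee_rot: [-179.9, -0.1, -15.4]
ft_force: [0.0, 1.1, 0.6]
finger_gap: 0.0853
mean F [ 0.04  0.43 -0.15] [0.49289 0.11989 0.14303]
clock: 25.95
eef_pos: [0.4923, 0.1197, 0.1423]
ee_rot: [-180.0, -0.0, -15.4]
ft_force: [-1.1, -1.0, 2.0]
finger_gap: 0.0577
mean F [-0.68 -0.12  3.06] [0.49229 0.11974 0.14228]
```

```bash
python3 -m inch '[[[0,0,-0.002],0,0.05],[[0,0,-0.004],0,0.05],[[0,0,-0.006],0,0.05],[[0,0,-0.006],0,0.05]]'
python3 -m inch '[[[0,0,-0.01],0,0.05],[[0,0,-0.01],0,0.05],[[0,0,-0.012],0,0.05],[[0,0,-0.015],0,0.05],[[0,0,-0.025],0,0.05],[[0,0,-0.03],0,0.05],[[0,0,0],0,0.05],[[0,0,0],0,0.05]]'
python3 ft.py; python3 - <<'E'
from h import *
a,d,T=wrist("w11"); P=wcloud(d,T); Q=(P-T[:3,3])@T[:3,:3]
m=(abs(Q[...,0])<.025)&(Q[...,1]<.0)&(Q[...,1]>-.035)&(Q[...,2]<.08)&(Q[...,2]>.02); print(T[:3,3].round(4),"hub top z in tool",np.percentile(Q[m][:,2],[5,25,50,75,95]).round(4))
E
```

```text
clock: 26.65
eef_pos: [0.4923, 0.1197, 0.1605]
ee_rot: [-180.0, -0.0, -15.4]
ft_force: [0.1, -0.4, -1.9]
finger_gap: 0.0577
clock: 27.65
eef_pos: [0.4919, 0.1196, 0.2618]
ee_rot: [180.0, 0.0, -15.4]
ft_force: [-0.0, -0.8, -0.8]
finger_gap: 0.0571
mean F [-0.19 -0.41 -1.02] [0.49165 0.11958 0.26117]
[0.4916 0.1196 0.2609] hub top z in tool [0.0379 0.0386 0.0391 0.0462 0.0672]
```

```bash
python3 -m inch '[[[0.0122,0.0543,0],0,0.05],[[0.0122,0.0543,0],0,0.05],[[0.0122,0.0543,0],0,0.05],[[0.0122,0.0543,0],0,0.05],[[0.0122,0.0543,0],0,0.05],[[0.0122,0.0543,0],0,0.05],[[0.0122,0.0543,0],0,0.05],[[0.0122,0.0543,0],0,0.05]]'
python3 -m inch '[[[0,0,0],0,0.05],[[0,0,0.04],0,0.05],[[0,0,0.04],0,0.05],[[0,0,0.04],0,0.05],[[0,0,0.03],0,0.05],[[0,0,0],0,0.05],[[0,0,0],0,0.05]]'
python3 ft.py
```

```text
clock: 28.9
eef_pos: [0.4702, -0.3267, 0.2615]
ee_rot: [-180.0, 0.0, -15.4]
ft_force: [1.6, 0.4, -1.0]
finger_gap: 0.0575
clock: 29.78
eef_pos: [0.4714, -0.3248, 0.1131]
ee_rot: [180.0, -0.1, -15.4]
ft_force: [0.2, -0.8, -0.6]
finger_gap: 0.0573
mean F [-0.18 -0.13 -1.31] [ 0.47167 -0.32526  0.11371]
```

```bash
python3 -m inch '[[[0,0,0.009],0,0.05],[[0,0,0.005],0,0.05],[[0,0,0.003],0,0.05],[[0,0,0.001],0,0.05],[[0,0,0],0,0.05],[[0,0,0],0,0.05]]'; python3 ft.py
python3 -m inch '[[[0,0,0.0008],0,0.05],[[0,0,0],0,0.05],[[0,0,0],0,0.05]]'; python3 ft.py
```

```text
clock: 30.72
eef_pos: [0.4708, -0.3251, 0.0943]
ee_rot: [180.0, -0.0, -15.4]
ft_force: [0.1, 0.1, -0.6]
finger_gap: 0.0575
mean F [-0.19  0.02 -1.2 ] [ 0.47077 -0.32506  0.09427]
clock: 31.3
eef_pos: [0.4706, -0.325, 0.0933]
ee_rot: [-180.0, 0.0, -15.4]
ft_force: [-0.2, -0.1, -0.6]
finger_gap: 0.0575
mean F [-0.43 -0.25 -0.99] [ 0.47064 -0.32496  0.09328]
```

```bash
python3 -m inch '[[[0,0,0.0006],0,0.05],[[0,0,0],0,0.05],[[0,0,0],0,0.05]]'|grep force; python3 ft.py
python3 -m inch '[[[0,0,0.0005],0,0.05],[[0,0,0],0,0.05],[[0,0,0],0,0.05]]'|grep force; python3 ft.py
```

```text
ft_force: [-1.7, 1.8, 5.5]
mean F [-2.02  1.58  5.58] [ 0.47066 -0.32499  0.09326]
ft_force: [-3.2, 2.4, 8.5]
mean F [-2.72  2.07  8.47] [ 0.47065 -0.32499  0.09324]
```

Standing on the board; back off the pressure, release and check.

```bash
python3 -m inch '[[[0,0,-0.0009],0,0.05],[[0,0,0],0,0.056],[[0,0,0],0,0.06],[[0,0,0],0,0.066],[[0,0,0],0,0.075],[[0,0,0],0,0.085],[[0,0,0],0,0.085],[[0,0,0],0,0.085]]' 20
python3 -m inch '[[[0,0,-0.01],0,0.085],[[0,0,-0.03],0,0.085],[[0,0,-0.05],0,0.085],[[0,0,-0.05],0,0.085],[[0,0,-0.05],0,0.085],[[0,0,-0.05],0,0.085],[[0,0,0],0,0.085],[[0,0,0],0,0.085]]'
python3 - <<'E'
from h import *
a,d,T=wrist("w12"); P=wcloud(d,T)
m=(np.hypot(P[...,0]-.4706,P[...,1]+.325)<.035)&(P[...,2]>.045)
c=cv2.minEnclosingCircle((P[m][:,:2]*1000).astype(np.float32)); print("hub",c,np.percentile(P[m][:,2],[5,50,95]))
A=np.c_[P[m][:,:2],np.ones(m.sum())]; print("tilt",np.linalg.lstsq(A,P[m][:,2],rcond=None)[0][:2].round(3))
m=(P[...,2]>.033)&(P[...,2]<.06)&(abs(P[...,0]-.435)<.04)&(P[...,1]>-.26)&(P[...,1]<-.15)
print("pick",cv2.minAreaRect((P[m][:,:2]*1000).astype(np.float32)),np.median(P[m][:,2]))
t,_=imaging.capture("top"); B=cv2.resize(t[150:290,200:460],None,fx=1.5,fy=1.5)
W=a; h=400; save("w12v",np.hstack([W[:, 100:520],np.vstack([B,np.zeros((190,390,3),np.uint8)])][:2])[:, :810][:, :800])
E
```

```text
clock: 33.65
eef_pos: [0.4707, -0.325, 0.0931]
ee_rot: [180.0, -0.0, -15.4]
ft_force: [0.8, -0.7, -0.1]
finger_gap: 0.0846
clock: 34.65
eef_pos: [0.4705, -0.3248, 0.3333]
ee_rot: [180.0, -0.0, -15.4]
ft_force: [-0.1, 0.2, -0.2]
finger_gap: 0.0853
hub ((471.7503356933594, -320.72161865234375), 33.98554229736328) [0.0543829  0.34879006 0.36142216]
tilt [1.866 6.728]
pick ((435.5270690917969, -196.1593780517578), (88.82313537597656, 16.33443260192871), 84.4380111694336) 0.03991347859629413
```

View pics/w12v.png

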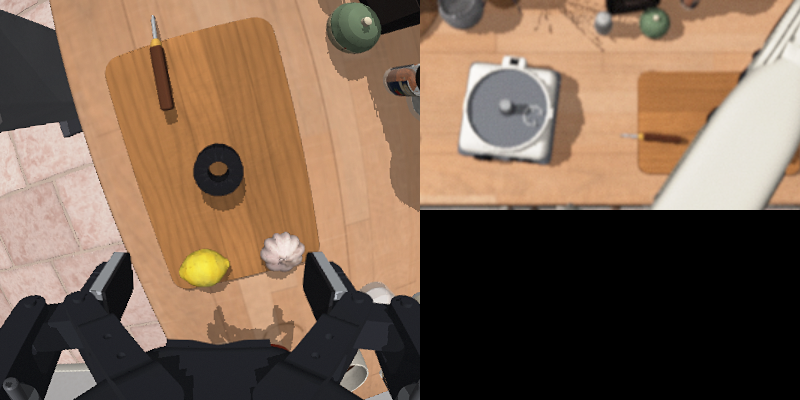

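```bash
python3 - <<'E'
from h import *
z=np.load("w12.npz"); P=wcloud(z["d"],z["T"])
m=(np.hypot(P[...,0]-.4706,P[...,1]+.325)<.035)&(P[...,2]>.05)&(P[...,2]<.07); q=P[m]
print("hub",cv2.minEnclosingCircle((q[:,:2]*1000).astype(np.float32)),np.median(q[:,2]),np.linalg.lstsq(np.c_[q[:,:2],np.ones(len(q))],q[:,2],rcond=None)[0][:2].round(3))
print(workorder.close_job(), robot.observe()["clock"])
E
```

```text
hub ((470.1933288574219, -325.39227294921875), 29.602123260498047) 0.05444064570902901 [-0.003 -0.005]
the job is handed in; nothing more can be done
the job is handed in; nothing more can be done
```

The job is done and handed in at about 34.7 s of the 69 s allowed; no verdict was given.

- **Clip:** I lowered the hook into the window behind the clip until it rested on the hub's face with about 2.5 N. I then drew the clip out slowly with the hook alone. The highest pull I read was about 11 N, but I only read it between moves, so a brief peak could have been higher. The clip went over the hub's edge and turned over; the later wrist and top views show it lying in the well.
- **Pick:** It is back on the board where I found it, with the hook hanging past the edge. It measures within 2 mm of its first position and 0.3° of its first angle. Lowering it peaked at about 7 N.
- **Hub:** I lifted it straight up off the spindle, reading no more than about 1 N sideways. It stands upright in the middle of the board at (0.470, -0.325), top face at 0.054 m (0.055 expected) and tilted less than 0.5°. Setting it down peaked at about 8.5 N.

In the last pictures the lemon and garlic are still at their end of the board and the gripper was clear of everything. I did not measure whether the cup, salt or timer had moved, but the arm never worked near them. My first tilt fit for the hub gave nonsense because it picked up gripper points; limiting it to the hub's height gave the values above.

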